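Lock the jam nut of a jewellery stand

TASK

The jewellery stand on the bamboo tray is being put together again. Take the blue fork spanner from the tray, lay it flat on the white dish with its handle on the ring peg's side, slide it fully onto the square brass lower nut and let it go, so that the ring peg will stop its handle; then turn the aluminium winged jam nut clockwise down onto the lower nut and nip it up to about 0.7 newton-metres, with the spanner alone holding the lower nut (it must not turn more than about 15 degrees) and never beyond about 1.1 newton-metres, for the ceramic peg would snap. Leave the spanner lying flat on the nut, the jam nut tight, and do not disturb the other things.

Things in the scene. Friction and masses are not known exactly. Their poses are not given: they have to be found in the camera images.
- tray: square bamboo tray 450 x 450 mm, fixed; rim 8 mm thick, 20 mm high over the dresser; origin under its centre at dresser level, floor 8 mm above the origin. Its axes are along its sides.
- stand: bottom dish of the white jewellery stand, fixed: flat disc, 240 mm diameter, no raised rim, its top 40 mm above the origin, which is on the dish axis at tray-floor level. On the axis a fixed dark stud, 8 mm diameter, ends 88 mm above the origin. The stand's -x axis points roughly to the robot's right (world -y); the spanner's handle belongs on that side, by the ring peg.
- ring_peg: fixed slender white ceramic peg on the dish, 12 mm diameter, 42 mm high with a small ball on top; origin at its foot on the dish top, at x = -90, y = +21 mm in the stand's frame. With the spanner on the nut, handle along the stand's -x, the handle's +y edge is 7 mm from the peg; turning clockwise swings it onto the peg (at about 0.2 rad), which acts at 90 mm from the axis and snaps above 14 N.
- lower_nut (a joint): angle of the lower nut about the vertical axis, rad, growing clockwise from above; at 0 its x axis is along the stand's x axis; starts within 0.06 of 0. It turns easily on its thread (0.04 N m) and is dragged round by the jam nut (0.12 N m) unless the spanner holds it.
- nut_centre (a point): centre of the underside of the square brass lower nut (26 x 26 mm, 12 mm high, lying on the dish top); axes: the nut's own, z up. The jaw must come here.
- jam_grip (a point): middle of the aluminium jam nut's wing: upright bar 36 mm long (its x), 14 mm thick (its y, grip here), 20 to 42 mm above the dish top; the point is on the stand's axis, 31 mm above the dish top; stud ends 6 mm above the wing. Clockwise turns it on the lower nut at 0.12 N m until, after 0.65 to 1.1 rad (differs, unseen), it comes tight and torque rises 5 to 10 N m per rad. Stays tight when let go.
- spanner: blue steel fork spanner, loose, about 90 g, lying flat on the tray, 8 mm thick; origin in the middle of the jaw at its underside; x out of the open jaw, z up; handle 16 mm wide along -x to x = -155 mm. Jaw opening 27.5 mm wide, its crotch 13.5 mm behind the origin, the crotch's back at -21 mm; prongs to x = +10 mm, then flared tips to +21 mm; jaw 46 mm wide outside, 51 mm at the tips.
- spanner_jaw (a point): middle of the spanner's jaw at its underside (same as the spanner's origin): over nut_centre when fully home.
- spanner_grip (a point): middle of the black upright grip tab on the spanner's handle, 32 mm long (spanner x), 14 mm thick (spanner y, the direction to grip), from 8 to 32 mm above the spanner's underside; this point is 135 mm behind the jaw middle and 20 mm above the underside.
- cloche: bystander: small glass cloche, 72 mm diameter, 103 mm high with its knob, on the tray; origin at its underside
- lip_balm: bystander: red lip balm case standing on the tray, 21 mm diameter, 67 mm high; origin at its underside
- hair_pin_a: bystander: aluminium hair pin 62 x 14 x 4 mm on the tray; origin at its middle
- hair_pin_b: bystander: second hair pin like the first
- upper_tiers: bystander: the stand's two upper white dishes (170 and 119 mm diameter) on a brass column, 144 mm high, on the dresser to the robot's left; origin at its underside
- perfume: bystander: amber perfume bottle, 52 mm diameter, 110 mm high, on the dresser; origin at its underside
- cream_jar: bystander: blue cream jar, 64 mm diameter, 50 mm high, on the dresser; origin at its underside
There are look-alikes about, which are no part of the job. There is more than one size of the spanner; the one meant has the size given above.

How it is judged:
By the outcome, as a careful person would: the job done as asked, in the order asked, and still so for the second after the job is handed in, with the robot touching nothing.
It also fails if it takes over 64 s, if anything falls off the work surface, if the arm or the gripper's body presses on something with over 40 N, if the wrist force passes 120 N, or if a joint passes its speed limit or range.

ROBOT

A 6-joint arm with a two-finger parallel gripper is mounted at the origin on the work surface. World frame = base frame: x ahead of the robot, y to its left, z up, the work surface at z = 0. Lengths are in m, angles in rad, forces in N, time in s.
With the tool pointing down it reaches from about 0.375 to 0.9 m from the base axis. Payload 3.1 kg.
Tool frame: the origin (TCP) lies at the centre of the arm's flange, where the gripper is bolted on; the fingertips stand robot.tip_extent ahead of it and the grasp point (between the pads) lies 164 mm ahead of it (robot.tip_extent is the distance from the TCP to the fingertips, in m); z points along the fingers, y is the line along which they close (so a half turn about z gives the same grasp; the last joint's range is limited). The gripper opens to 87 mm and grips with 3 to 60 N. Pads are 19 mm wide; open, the fingers measure 117 mm over their backs; the gripper's body (75 mm by 190 mm) begins 51 mm behind the grasp point.
Start: joints at [0.971, 0.527, 1.433, -0, 1.181, -0.178], TCP at [0.256, 0.57, 0.405] pointing down, gripper open.
Joint ranges: [-3.08, 3.08], [-0.75, 2.2], [0.22, 2.44], [-1.43, 4.57], [0, 2.65], [-2.85, 2.85]. Speed limits (rad/s): [2.79, 2.79, 3.14, 3.14, 3.14, 3.14].

INTERFACE

Orientations are given as a unit quaternion [x, y, z, w].
In Python, from rig import get_obs, camera, hand_in, cut_out, robot gives the robot as it stands.
- The arm moves only by the tool step_arm, never from a script. Its argument "rows" is a list of rows, each a list of 6 numbers: the shift along the world's x, y, z in m, then the turn, a rotation vector about the world's x, y, z in degrees. A call has 1 to 12 rows; each row shifts and turns the commanded pose from where the row before left it; what a row does not reach is not made up. A row lasts 1/8 s, in which the tool goes at most 62.5 mm and 10.7 degrees, less where a joint would pass 70% of its speed; a pose out of reach is approached as far as the arm can. A call is refused whole if a number of a shift passes 0.0625 or a number of a turn 10.7, either way. A call with a gripper value outside its range is refused whole. "jaw" is the finger opening in m, from 0 to 0.087, set as the call begins (left out, the last holds). The fingers move at their own pace and stop on an object; "squeeze" is the grip in N (left out, the last holds). Time passes only in rows, so rows that do not move let the fingers close. It gives the time, the measured TCP pose, the force, the opening and the grip force at its end, in the units of the state.
- get_obs(): the state, without advancing time (a new reading comes with each control period).
- camera(name): name is "side" or "top" or "wrist"; returns a dict with "pixels" (480x640x3 uint8, blue, green, red), "depth" (480x640 float32, m along the optical axis (not along the pixel's ray), 0 where there is no reading), "fov_y" (degrees; the focal length in pixels is half the picture's height over the tangent of half this angle, whatever the lens; pixels are square), "cx", "cy" (the principal point, pixels), "extrinsics" (4x4, takes a point from camera to world coordinates); the wrist camera has in their place "mount" (4x4, takes a point from camera to tool coordinates, whose origin is the TCP and whose axes are the flange's). Camera axes: x right, y up, looking along -z (the intrinsics and any distortion apply to the point x, -y, -z); pixel columns grow to the right and rows downward; lengths in m; the calibration is good to about 2 mm. A picture is of the moment at which its call begins: read the wrist's pose just before it.
- hand_in(): hands the job in; it is judged then, once.
Trained networks look in the newest picture that a camera, given by its name, has taken for a name from the list of things; names that differ only in an ending like _2 or _b are one class to them, and where a whole thing is asked for, a point or a joint stands for the part that bears it (a point fixed in the world has none). Each returns a list of dicts, best first, with "confidence" (0 to 1); they miss things now and then, are a little off and sometimes report something else, mostly with a low value. They report only what shows in the picture. A call takes as long as a camera call. They do not tell look-alikes from the thing itself.
- cut_out(label, camera): "region" (480x640 bool, what is visible of it) and "extent" ([centre column, centre row, width, height] in pixels, round what is visible of it).
The state is a dict: "time": time; "q": joint angles; "joint_velocities": joint speeds; "joint_torque": joint torques, N m; "position": TCP position; "tool_rot": TCP orientation; "ft_force": force on the tool from outside, world axes, zero at the start; "moment": the same for the moment, N m; "grip_width": finger opening in m; "grip_force": force on a finger pad.
Only numpy, scipy, OpenCV 4.12 (cv2) and the standard library are available. Lean on these libraries where they do the work, as an engineer would, in place of code of your own. Each camera call takes 0.05 s, during which the arm holds its last target. There are 200 camera calls.

## Working session

There is one attempt and no reset: what is moved stays moved. The work goes in short steps, Python scripts to look and compute and a tool call to move; the robot and the scene stay as the last step left them, time stands still between calls to the robot, and variables do not carry over. Pictures are saved under pics/ and viewed, at most 10 in all, crops included, and the job is handed in when it is done.

Besides the shell and the picture viewer there is one more tool, called after "Emit:" in YAML: its name, and indented under it one key for each argument. step_arm: Moves the arm, as the interface text tells. Its arguments: {"type":"object","properties":{"rows":{"type":"array"},"jaw":{"type":"number"},"squeeze":{"type":"number"}},"required":["rows"]}

```bash
mkdir -p pics; ls
cat > h.py <<'E'
import numpy as np, cv2
from rig import get_obs, camera, hand_in, cut_out, robot
from scipy.spatial.transform import Rotation as R
def shot(name):
    o=get_obs(); c=camera(name)
    if 'extrinsics' in c: T=np.array(c['extrinsics'])
    else:
        W=np.eye(4); W[:3,:3]=R.from_quat(o['tool_rot']).as_matrix(); W[:3,3]=o['position']; T=W@np.array(c['mount'])
    c['T']=T; c['f']=240/np.tan(np.radians(c['fov_y'])/2)
    return c
def world(c,u,v,d):
    u,v,d=map(np.asarray,(u,v,d))
    p=np.stack([(u-c['cx'])/c['f']*d,-(v-c['cy'])/c['f']*d,-d],-1)
    return p@c['T'][:3,:3].T+c['T'][:3,3]
def cloud(c):
    v,u=np.mgrid[:480,:640]; return world(c,u,v,c['depth'])
def onplane(c,u,v,z):
    a=world(c,u,v,1.0); o=c['T'][:3,3]; return o+(a-o)*((z-o[2])/(a[...,2]-o[2]))[...,None]
def proj(c,P):
    p=(np.asarray(P)-c['T'][:3,3])@c['T'][:3,:3]
    return c['cx']+c['f']*p[...,0]/-p[...,2], c['cy']-c['f']*p[...,1]/-p[...,2]
E
python3 - <<'E'
from h import *
print(robot if not callable(robot) else '', getattr(robot,'tip_extent',None)); print(get_obs())
for n in ('top','side'):
    c=shot(n); cv2.imwrite(f'pics/{n}0.png',c['pixels']); print(n,c['fov_y'],c['cx'],c['cy'],c['T'].round(3).tolist(),[k for k in c])
    P=cloud(c)
    for l in ('spanner','lower_nut','jam_grip','ring_peg','stand','tray','cloche','lip_balm','upper_tiers','perfume','cream_jar','hair_pin_a'):
        for r in cut_out(l,n):
            m=r['region']&(c['depth']>0); print(l,round(r['confidence'],2),np.round(r['extent']).tolist(),np.median(P[m],0).round(3) if m.any() else '')
E
```

```text
pics
<Robot object at 0x7f3eeb767e00> 0.1822
{'time': 0.0, 'q': array([ 9.70515015e-01,  5.28466809e-01,  1.43388647e+00, -2.21031326e-05,
        1.18139793e+00, -1.78487436e-01]), 'joint_velocities': array([-7.31939297e-04,  1.16289217e-03, -1.09994100e-03,  2.90481697e-05,
       -1.71917825e-03,  1.05176373e-03]), 'joint_torque': array([ 9.05679644e-05, -4.40043283e+01, -1.76596534e+01,  6.32844167e-02,
        5.84064180e-02, -1.71721636e-04]), 'position': array([0.25564729, 0.56995245, 0.40377585]), 'tool_rot': array([ 2.09332813e-01,  9.77843857e-01, -1.00236321e-03, -4.00258559e-04]), 'ft_force': array([ 0.39200056, -0.75373415, -0.78654857]), 'moment': array([0.04818255, 0.01448999, 0.01829812]), 'grip_force': 0.0, 'grip_width': 0.08698595271260945}
top 42.782496507936415 319.280775550615 239.93098726835026 [[-0.018, 0.996, -0.087, 0.366], [-1.0, -0.018, -0.005, -0.01], [-0.007, 0.087, 0.996, 1.763], [0.0, 0.0, 0.0, 1.0]] ['pixels', 'depth', 'fov_y', 'cx', 'cy', 'extrinsics', 'T', 'f']
spanner 0.69 [447.0, 352.0, 39.0, 89.0] [ 0.194 -0.364  0.013]
jam_grip 0.64 [293.0, 
[... 1127 characters left out ...]
, 85.0] [0.591 0.09  0.047]
stand 0.51 [300.0, 210.0, 67.0, 14.0] [ 0.607 -0.138  0.014]
stand 0.24 [384.0, 294.0, 8.0, 11.0] [0.375 0.108 0.008]
tray 0.8 [303.0, 259.0, 203.0, 148.0] [0.516 0.036 0.007]
tray 0.27 [292.0, 260.0, 13.0, 18.0] [0.592 0.087 0.076]
cloche 0.84 [241.0, 194.0, 29.0, 37.0] [ 0.752 -0.119  0.062]
lip_balm 0.7 [217.0, 306.0, 15.0, 22.0] [0.739 0.215 0.044]
upper_tiers 0.58 [298.0, 431.0, 85.0, 89.0] [0.525 0.487 0.013]
perfume 0.64 [289.0, 128.0, 22.0, 37.0] [ 0.66  -0.408  0.055]
cream_jar 0.56 [348.0, 141.0, 20.0, 22.0] [ 0.492 -0.401  0.04 ]
cream_jar 0.53 [301.0, 210.0, 66.0, 20.0] [ 0.601 -0.139  0.014]
cream_jar 0.4 [290.0, 260.0, 15.0, 20.0] [0.592 0.087 0.074]
```

Run:
```python
import cv2
a=cv2.imread('pics/top0.png')[110:410,110:510]; cv2.imwrite('pics/t1.png',cv2.resize(a,(800,600),interpolation=cv2.INTER_CUBIC))
```

```text
(no output)
```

View pics/t1.png

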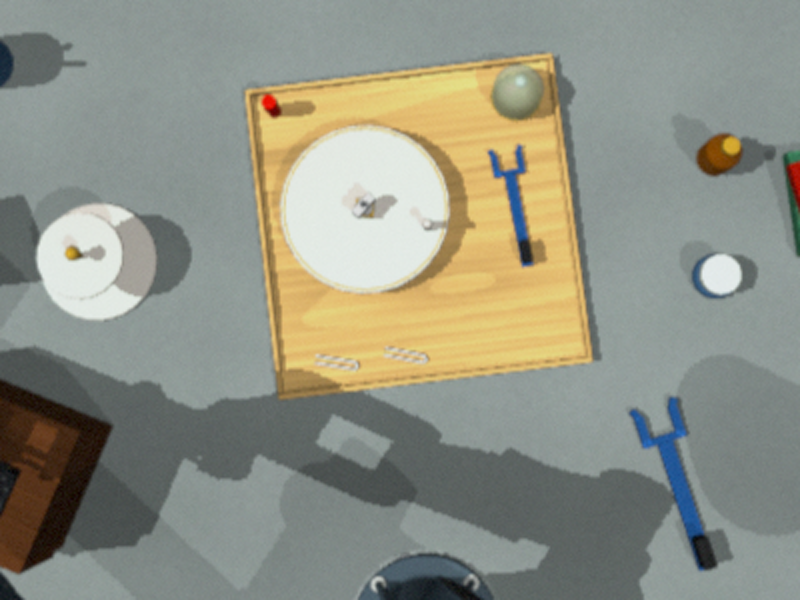

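The top picture shows the tray spanner at about full-picture (367,212) with its jaw away from the robot. A larger look-alike lies on the dresser at about (447,352). The stand's jam nut is at (292,213) and the ring peg at (324,222). I'll move the wrist camera over for a closer look.

Emit:
step_arm:
  rows:
    - [0.02,-0.04,0,0,0,0]
    - [0.025,-0.05,0,0,0,0]
    - [0.025,-0.055,0,0,0,-10]
    - [0.025,-0.055,0,0,0,-10]
    - [0.025,-0.055,0,0,0,-10]
    - [0.025,-0.055,0,0,0,-10]
    - [0.025,-0.055,0,0,0,-10]
    - [0.025,-0.055,0,0,0,-10]
    - [0.025,-0.055,0,0,0,-10]
    - [0.02,-0.05,0,0,0,-10]
    - [0.02,-0.04,0,0,0,-10]
    - [0,0,0,0,0,0]

```text
time: 2.8
position: [0.5175, 0.0023, 0.405]
tool_rot: [0.841, 0.541, 0.001, 0.001]
ft_force: [-0.0, 1.2, 0.6]
grip_width: 0.087
grip_force: 0.0
```

Run:
```python
from h import *
c=shot('wrist'); o=get_obs(); print(o['time'],o['position'],o['q'],o['ft_force'],o['moment'],c['mount'],c['fov_y'])
cv2.imwrite('pics/w1.png',c['pixels'])
print('centre hits',onplane(c,320,240,.02),'corners',[onplane(c,u,v,.02).round(2).tolist() for u in(0,639) for v in (0,479)])
P=cloud(c)
for l in ('spanner','spanner_grip','lower_nut','jam_grip','ring_peg','stand'):
    for r in cut_out(l,'wrist'):
        m=r['region']&(c['depth']>0); print(l,round(r['confidence'],2),np.round(r['extent']).tolist(),np.median(P[m],0).round(3) if m.any() else '')
```

```text
2.85 [0.5163061  0.00391159 0.40470448] [-2.09168724e-01  3.81953734e-01  1.70256093e+00  3.32059998e-04
  1.05705372e+00  2.14418095e-01] [-0.20953161  0.49902311 -0.23417464] [-0.03996573  0.1290491   0.02900042] [[-1.92873354e-04  9.62669974e-01  2.70677824e-01  7.44406137e-02]
 [ 9.99999803e-01  2.42042744e-05  6.26473885e-04  3.40201105e-04]
 [ 5.96536038e-04  2.70677892e-01 -9.62669789e-01  2.16485960e-02]
 [ 0.00000000e+00  0.00000000e+00  0.00000000e+00  1.00000000e+00]] 62.311066710146754
centre hits [ 0.50529564 -0.02205052  0.02      ] corners [[0.35, 0.27, 0.02], [0.06, -0.13, 0.02], [0.83, 0.05, 0.02], [0.72, -0.43, 0.02]]
spanner 0.59 [461.0, 300.0, 157.0, 124.0] [ 0.645 -0.134  0.014]
spanner_grip 0.77 [460.0, 302.0, 152.0, 128.0] [ 0.645 -0.132  0.014]
lower_nut 0.95 [372.0, 100.0, 53.0, 42.0] [0.588 0.073 0.088]
jam_grip 0.9 [372.0, 98.0, 50.0, 38.0] [0.589 0.074 0.088]
ring_peg 0.88 [381.0, 218.0, 25.0, 25.0] [ 0.563 -0.009  0.092]
ring_peg 0.32 [189.0, 248.0, 32.0, 63.0] [0.385 0.021 0.01 ]
stand 0.79 [369.0, 123.0, 294.0, 246.0] [0.584 0.07  0.046]
stand 0.36 [131.0, 156.0, 41.0, 70.0] [0.376 0.121 0.01 ]
```

View pics/w1.png

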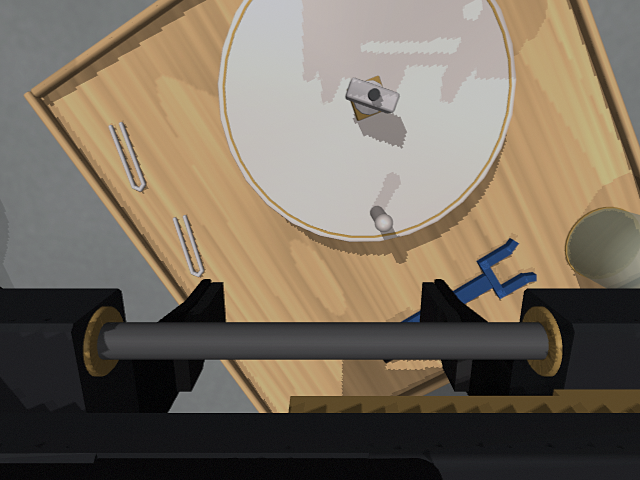

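The wrist view shows the wing nut at (372,95), brass nut corners beneath it, the ring peg's ball at (383,222) and the small blue spanner's jaw at (505,265).

```bash
cat > stand.py <<'E'
from h import *
from scipy.optimize import least_squares
def measure(c):
    P=cloud(c); ok=c['depth']>0
    a0=np.array([.59,.074]); D=np.hypot(P[...,0]-a0[0],P[...,1]-a0[1])
    z=P[...,2]
    dish=ok&(abs(z-.048)<.006)&(D<.14); print('dish z',np.median(z[dish&(D<.1)]))
    k=cv2.findContours(dish.astype(np.uint8),cv2.RETR_EXTERNAL,cv2.CHAIN_APPROX_NONE)[0]
    k=max(k,key=len)[:,0]; k=k[(k[:,0]>3)&(k[:,0]<636)&(k[:,1]>3)&(k[:,1]<280)]
    q=onplane(c,k[:,0].astype(float),k[:,1].astype(float),.048)[:,:2]
    s=least_squares(lambda p:np.hypot(q[:,0]-p[0],q[:,1]-p[1])-p[2],[*a0,.12],loss='soft_l1',f_scale=.001); print('dish fit',s.x,len(q))
    w=ok&(D<.03)&(z>.084)&(z<.0935)
    r=cv2.minAreaRect((P[w][:,:2]*1000).astype(np.float32)); print('wing top rect mm',r,w.sum(),np.median(z[w]))
    st=ok&(D<.01)&(z>.0945); print('stud',P[st].mean(0) if st.any() else None,st.sum())
    b=c['pixels'].astype(int); br=ok&(D<.03)&(z>.053)&(z<.066)
    print('nut pts',br.sum(), P[br].mean(0) if br.any() else '')
    for x in cut_out('ring_peg','wrist')[:1]:
        m=x['region']&ok; pp=P[m]; hi=pp[:,2]>.085; print('peg',np.median(pp,0),pp[hi].mean(0),pp[:,2].max(),x['extent'])
        u,v=x['extent'][:2]
    return P,D
if __name__=='__main__':
    c=shot('wrist'); P,D=measure(c)
    x=c['pixels'][50:150,310:430]; cv2.imwrite('pics/nut1.png',cv2.resize(x,(720,600),interpolation=cv2.INTER_NEAREST))
    np.savez('w1.npz',**{k:c[k] for k in('depth','pixels','T','f','cx','cy')})
    # spanner in side/top by colour
    for n in('top','side'):
        c=shot(n); P=cloud(c); hsv=cv2.cvtColor(c['pixels'],cv2.COLOR_BGR2HSV)
        m=(hsv[...,0]>100)&(hsv[...,0]<125)&(hsv[...,1]>140)&(P[...,0]>.4)&(abs(P[...,1]+.14)<.07)&(c['depth']>0)&(P[...,2]<.04)
        q=onplane(c,*np.nonzero(m)[::-1],.016)[:,:2]; print(n,m.sum(),cv2.minAreaRect((q*1000).astype(np.float32)))
        k=cut_out('spanner_grip',n)
        for r in k: print(r['confidence'],r['extent'])
        d=(c['pixels'].max(2)<60)&(P[...,0]>.43)&(P[...,0]<.56)&(abs(P[...,1]+.15)<.04)&(P[...,2]>.02)
        print('tab',d.sum(),P[d].mean(0) if d.any() else '')
E
python3 stand.py
```

```text
dish z 0.0463741570365474Traceback (most recent call last):
  File "stand.py", line 22, in <module>
    c=shot('wrist'); P,D=measure(c)
                         ~~~~~~~^^^
  File "stand.py", line 10, in measure
    q=onplane(c,k[:,0].astype(float),k[:,1].astype(float),.048)[:,:2]
      ~~~~~~~^^^^^^^^^^^^^^^^^^^^^^^^^^^^^^^^^^^^^^^^^^^^^^^^^^
  File "h.py", line 18, in onplane
    a=world(c,u,v,1.0); o=c['T'][:3,3]; return o+(a-o)*((z-o[2])/(a[...,2]-o[2]))[...,None]
  File "h.py", line 13, in world
    p=np.stack([(u-c['cx'])/c['f']*d,-(v-c['cy'])/c['f']*d,-d],-1)
    raise ValueError('all input arrays must have the same shape')
ValueError: all input arrays must have the same shape
```

```bash
sed -i 's/    u,v,d=map(np.asarray,(u,v,d))/    u,v,d=np.broadcast_arrays(np.asarray(u,float),v,d)/' h.py; python3 stand.py
```

```text
dish z 0.04639728936641627
dish fit [0.59091437 0.07568344 0.11760578] 602
wing top rect mm ((591.376708984375, 75.61981964111328), (14.15888500213623, 36.095314025878906), 47.54813766479492) 986 0.08823749331851205
stud [0.59091178 0.07579748 0.09503759] 46
nut pts 249 [0.58782234 0.07338436 0.06022071]
peg [ 0.56276406 -0.00890513  0.09126829] [ 0.56313228 -0.01107214  0.09302721] 0.09669949273479339 [387.2, 221.5, 24.2, 27.2]
top 2245 ((871.9619140625, -103.13777160644531), (719.5759887695312, 99.9687728881836), 0.6090909242630005)
0.92 [364.5, 213.1, 25.2, 58.5]
0.77 [445.5, 351.2, 40.7, 82.4]
tab 40 [ 0.52613547 -0.15050038  0.04024026]
side 3462 ((838.9293212890625, 114.695068359375), (841.8582763671875, 236.01060485839844), 36.12253189086914)
0.67 [447.9, 168.7, 80.3, 33.5]
0.59 [301.5, 209.9, 66.4, 14.3]
tab 96 [ 0.52958146 -0.14409613  0.03317174]
```

View pics/nut1.png

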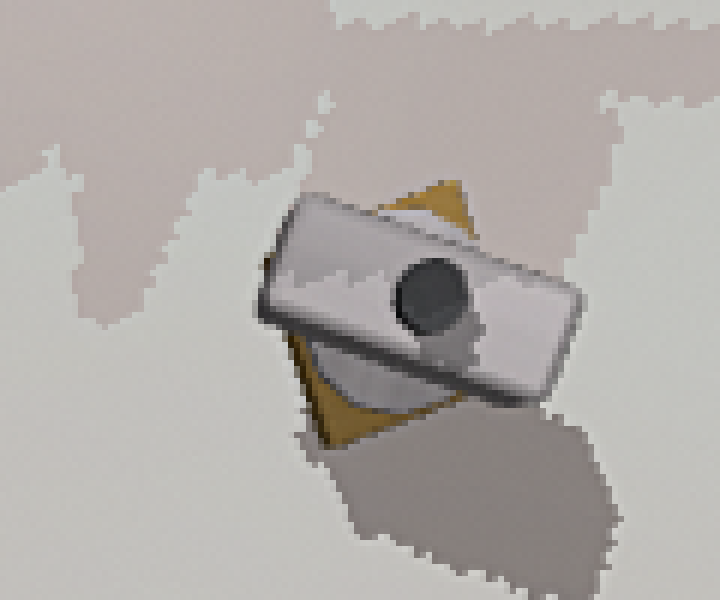

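Stand axis is ≈ (0.591, 0.076), stand x at ≈ 85.5°, and the wing's grip direction at ≈ 47.5°. All sizes agree with the description. Candidates for the spanner are top (367,212), on the tray, and top (447,352), the bigger one on the dresser. I choose the tray one and look close.

Emit:
step_arm:
  rows:
    - [-0.004,-0.024,-0.01,0,0,-9]
    - [-0.004,-0.024,-0.01,0,0,-9]
    - [-0.004,-0.024,-0.01,0,0,-9]
    - [-0.004,-0.024,-0.01,0,0,-9]
    - [-0.004,-0.024,-0.005,0,0,-9]
    - [-0.004,-0.024,0,0,0,-9]
    - [0,0,0,0,0,0]
    - [0,0,0,0,0,0]

```text
time: 4.5
position: [0.4918, -0.1384, 0.3597]
tool_rot: [0.995, 0.104, -0.0, -0.0]
ft_force: [0.4, 0.9, 0.5]
grip_width: 0.0867
grip_force: 0.0
```

```bash
cat > sp.py <<'E'
from h import *
import sys
o=get_obs();c=shot('wrist'); P=cloud(c); z=P[...,2]
print(o['time'],o['position'],o['q'][[0,5]],o['tool_rot'])
ok=c['depth']>0; hsv=cv2.cvtColor(c['pixels'],cv2.COLOR_BGR2HSV)
near=(P[...,0]>.42)&(P[...,0]<.8)&(abs(P[...,1]+.14)<.09)
bl=ok&near&(hsv[...,0]>100)&(hsv[...,0]<125)&(hsv[...,1]>140)&(z>.006)&(z<.045)
n,lab,st,_=cv2.connectedComponentsWithStats(bl.astype(np.uint8)); i=1+st[1:,4].argmax(); bl=lab==i
print('blue bbox',st[i],'z med',np.median(z[bl]))
q=P[bl][:,:2]*1000; r=cv2.minAreaRect(q.astype(np.float32)); print('blue rect',r)
tab=ok&near&(c['pixels'].max(2)<75)&(z>.03)&(z<.05); print('tab',tab.sum())
if tab.sum()>20: print(cv2.minAreaRect((P[tab][:,:2]*1000).astype(np.float32)),np.median(z[tab]))
cv2.imwrite(f'pics/{sys.argv[1]}.png',c['pixels'])
# axis: regress handle
a=np.arctan2(q[:,1].max()-q[:,1].min(),1); m=q.mean(0); 
np.savez('sp.npz',q=q)
E
python3 sp.py w2
```

```text
4.5 [ 0.49175486 -0.13842669  0.35970894] [-0.49351981  0.86906841] [ 9.94601400e-01  1.03768617e-01 -1.30810438e-04 -3.34276482e-04]
blue bbox [ 327    0   63  205 3869] z med 0.014317141950636825
blue rect ((584.6417846679688, -144.77122497558594), (150.1516571044922, 45.00305938720703), 11.819101333618164)
tab 773
((528.4271240234375, -151.208984375), (31.54160499572754, 13.8347749710083), 9.629515647888184) 0.038207570575897354
```

View pics/w2.png

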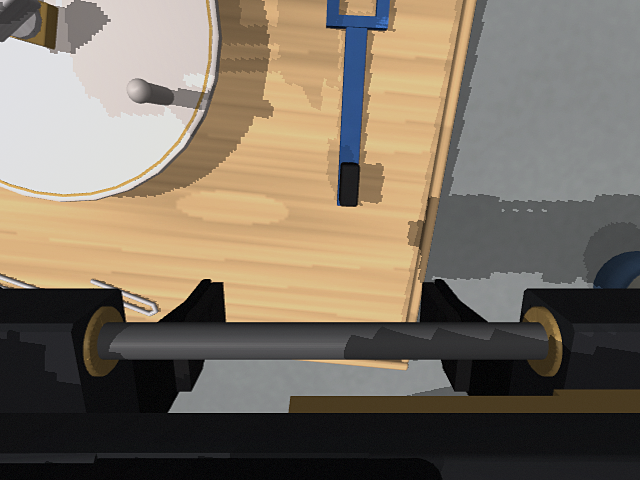

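The close view shows the black tab at (348,184) and the blue handle up to the crotch at (357,20). The tab measures 31.5 × 13.8 mm, so this is the right spanner.

Run:
```python
from h import *
q=np.load('sp.npz')['q']; t=np.array([528.4,-151.2])
for th0 in (10.,):
    th=np.radians(th0)
    for _ in range(4):
        e=np.array([np.cos(th),np.sin(th)]);n=np.array([-e[1],e[0]])
        s=(q-t)@e; d=(q-t)@n
        bins=np.arange(25,105,5); mid=[];w=[]
        for b in bins:
            k=(s>b)&(s<b+5)
            lo,hi=d[k].min(),d[k].max(); mid.append((lo+hi)/2); w.append(hi-lo)
        p=np.polyfit(bins+2.5,mid,1); th+=np.arctan(p[0])
    print(np.degrees(th),p,np.round(w,1),'jaw s', s.max()); 
    for b in range(100,145,4):
        k=(s>b)&(s<b+4); print(b,k.sum(),d[k].min().round(1) if k.any() else '',d[k].max().round(1) if k.any() else '')
    print('tab at',t+ n*p[1])
```

```text
9.514404280540624 [3.31048417e-09 2.71971280e-01] [14.6 15.  14.6 15.  15.  14.7 15.  14.6 14.9 14.8 15.2 14.7 15.2 14.6
 14.9 15.1] jaw s 132.17087463474195
100 125 -7.2 7.9
104 118 -6.9 7.4
108 127 -7.3 7.7
112 337 -21.9 21.9
116 369 -22.3 22.1
120 197 -21.8 22.2
124 141 -22.0 22.4
128 120 -22.1 21.8
132 4 -22.4 -13.8
136 0  
140 0  
144 0  
tab at [ 528.35504436 -150.93176994]
```

Emit:
step_arm:
  rows:
    - [0.0183,-0.0063,-0.02,0,0,-2.4]
    - [0.0183,-0.0063,-0.03,0,0,0]
    - [0,0,-0.045,0,0,0]
    - [0,0,-0.04,0,0,0]
    - [0,0,-0.021,0,0,0]
    - [0,0,-0.009,0,0,0]
    - [0,0,0,0,0,0]
    - [0,0,0,0,0,0]
  jaw: 0.04

```text
time: 5.55
position: [0.5289, -0.1513, 0.1958]
tool_rot: [0.997, 0.083, 0.001, 0.001]
ft_force: [0.6, 1.4, 0.1]
grip_width: 0.04
grip_force: 0.0
```

Emit:
step_arm:
  rows:
    - [0,0,0,0,0,0]
    - [0,0,0,0,0,0]
    - [0,0,0,0,0,0]
    - [0,0,0,0,0,0]
  jaw: 0
  squeeze: 40

```text
time: 6.05
position: [0.5285, -0.1515, 0.195]
tool_rot: [0.997, 0.082, 0.0, 0.0]
ft_force: [-0.3, 0.1, 1.9]
grip_width: 0.0147
grip_force: 40.0
```

Emit:
step_arm:
  rows:
    - [0,0,0.025,0,0,0]
    - [0,0,0.045,0,0,0]
    - [0,0,0.045,0,0,0]
    - [0.006,0.006,0,0,0,9.5]
    - [0.006,0.006,0,0,0,9.5]
    - [0.006,0.006,0,0,0,9.5]
    - [0.006,0.006,0,0,0,9.5]
    - [0.006,0.006,0,0,0,9.5]
    - [0.006,0.006,0,0,0,9.5]
    - [0.006,0.006,0,0,0,9.5]
    - [0.0065,0.0055,0,0,0,9.5]
    - [0,0,0,0,0,0]

```text
time: 7.55
position: [0.577, -0.1035, 0.3094]
tool_rot: [0.735, 0.678, -0.0, -0.0]
ft_force: [0.4, 0.7, -1.0]
grip_width: 0.0147
grip_force: 40.0
```

Emit:
step_arm:
  rows:
    - [0,0,0,0,0,0]
    - [0,0,0,0,0,0]

```text
time: 7.8
position: [0.5766, -0.1041, 0.3097]
tool_rot: [0.735, 0.678, -0.0, -0.0]
ft_force: [0.4, 0.1, -1.1]
grip_width: 0.0146
grip_force: 40.0
```

```bash
cat > hov.py <<'E'
from h import *
import sys
o=get_obs();c=shot('wrist'); P=cloud(c); z=P[...,2]; ok=c['depth']>0
Rt=R.from_quat(o['tool_rot']).as_matrix()
print(o['time'],o['position'].round(4),o['q'].round(3),o['ft_force'].round(1),'tool y ang',np.degrees(np.arctan2(Rt[1,1],Rt[0,1])).round(2),'toolz',Rt[:,2].round(4))
cv2.imwrite(f'pics/{sys.argv[1]}.png',c['pixels'])
hsv=cv2.cvtColor(c['pixels'],cv2.COLOR_BGR2HSV)
und=o['position'][2]-.187
bl=ok&(hsv[...,0]>100)&(hsv[...,0]<125)&(hsv[...,1]>120)&(abs(z-und-.008)<.02)&(abs(P[...,0]-.58)<.12)
n,lab,st,_=cv2.connectedComponentsWithStats(bl.astype(np.uint8)); i=1+st[1:,4].argmax(); bl=lab==i
q=P[bl]; print('blue',st[i])
x=q[:,:2]*1000; t=o['position'][:2]*1000; th=np.radians(85.5)
for _ in range(4):
    e=np.array([np.cos(th),np.sin(th)]);nn=np.array([-e[1],e[0]]); s=(x-t)@e; d=(x-t)@nn
    bins=np.arange(45,105,5); mid=[]
    for b in bins:
        k=(s>b)&(s<b+5); mid.append((np.percentile(d[k],3)+np.percentile(d[k],97))/2 if k.sum()>5 else np.nan)
    mid=np.array(mid); g=~np.isnan(mid); p=np.polyfit(bins[g]+2.5,mid[g],1); th+=np.arctan(p[0])
print('spanner ang',np.degrees(th),'lateral off at tab',p[1],'s range',s.min(),s.max())
k=(s>30)&(s<105); a=np.polyfit(s[k],q[k,2]*1000,1); print('z of top along s: slope',a[0],'at0',a[1])
w=[(b,round(d[(s>b)&(s<b+2)].min(),1),round(d[(s>b)&(s<b+2)].max(),1)) for b in range(106,160,2) if ((s>b)&(s<b+2)).sum()>3]; print(w)
import stand; stand.measure(c)
E
python3 hov.py w3
```

```text
7.8 [ 0.5766 -0.1041  0.3097] [-0.369  0.599  1.618 -0.     0.925 -0.288] [ 0.4  0.1 -1.1] tool y ang -4.66 toolz [-5.e-04  1.e-04 -1.e+00]
blue [  259     0   126   285 12586]
spanner ang 85.37779784203175 lateral off at tab -0.11580136185362472 s range 9.975323408316967 119.46574378054035
z of top along s: slope -0.012822419024285199 at0 128.9888109808803
[(106, np.float64(-7.6), np.float64(7.5)), (108, np.float64(-7.6), np.float64(7.5)), (110, np.float64(-7.9), np.float64(7.5)), (112, np.float64(-22.5), np.float64(22.5)), (114, np.float64(-22.7), np.float64(22.5)), (116, np.float64(-22.6), np.float64(22.6)), (118, np.float64(-22.5), np.float64(22.4))]
dish z 0.046407296527148895
dish fit [ 0.63644503 -0.00175174  0.04137464] 395
wing top rect mm ((0.0, 0.0), (0.0, 0.0), 0.0) 0 nan
stud None 0
nut pts 0 
peg [ 0.56432962 -0.01300363  0.09292417] [ 0.5639544  -0.01268192  0.09316333] 0.09641587982463243 [281.1, 92.7, 37.5, 33.6]
  return _methods._mean(a, axis=axis, dtype=dtype,
  ret = ret.dtype.type(ret / rcount)
```

View pics/w3.png

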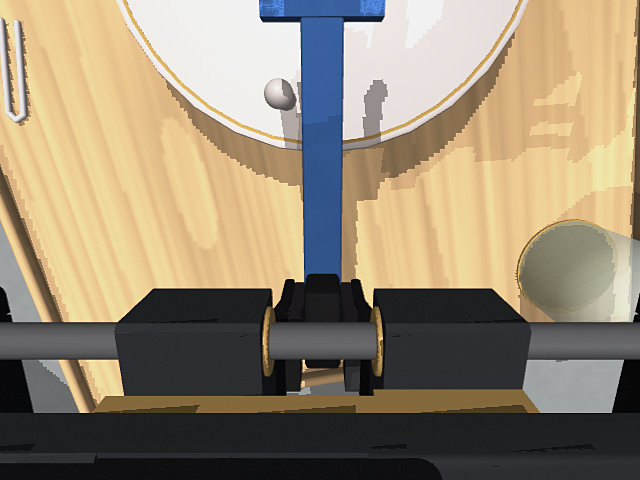

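The spanner is held straight at 85.4° and lies flat; the peg ball shows at (279,95), left of the handle. I'll shift aside to measure the stud at this same tool yaw, which cancels the camera bias.

Emit:
step_arm:
  rows:
    - [0.015,0.025,0.005,0,0,0]
    - [0.015,0.025,0,0,0,0]
    - [0.015,0.025,0,0,0,0]
    - [0.015,0.025,0,0,0,0]
    - [0,0,0,0,0,0]
    - [0,0,0,0,0,0]

```text
time: 8.65
position: [0.6365, -0.0042, 0.3146]
tool_rot: [0.735, 0.678, -0.001, -0.0]
ft_force: [-0.1, -0.2, -0.6]
grip_width: 0.0148
grip_force: 40.0
```

```bash
python3 hov.py w4 2>/dev/null
python3 - <<'E'
import cv2
a=cv2.imread('pics/w4.png'); cv2.imwrite('pics/w4c.png',a[0:300,100:500])
E
```

```text
8.65 [ 0.6365 -0.0042  0.3146] [-1.820e-01  6.490e-01  1.481e+00 -1.000e-03  1.012e+00 -1.020e-01] [-0.1 -0.2 -0.6] tool y ang -4.57 toolz [-1.e-03 -4.e-04 -1.e+00]
blue [  259     0   126   285 12572]
spanner ang 85.52941215261542 lateral off at tab -0.10211235647450838 s range 9.38315639330327 119.23321078503811
z of top along s: slope -0.013473487123696863 at0 133.86971112422168
[(106, np.float64(-7.7), np.float64(7.5)), (108, np.float64(-7.6), np.float64(7.5)), (110, np.float64(-7.6), np.float64(7.7)), (112, np.float64(-22.5), np.float64(22.4)), (114, np.float64(-22.4), np.float64(22.5)), (116, np.float64(-22.8), np.float64(22.5)), (118, np.float64(-22.7), np.float64(22.4))]
dish z 0.046471403119730706
dish fit [0.55581886 0.07120577 0.08474925] 656
wing top rect mm ((591.364501953125, 75.88203430175781), (14.19955825805664, 36.5074577331543), 47.7130126953125) 1905 0.0882806300565099
stud [0.59169099 0.0755815  0.09501081] 116
nut pts 459 [0.59706937 0.07869039 0.05982821]
peg [ 0.56726523 -0.0076283   0.0721205 ] [ 0.56549914 -0.00677898  0.08994635] 0.09297767417678271 [201.7, 273.4, 39.0, 28.1]
```

View pics/w4c.png

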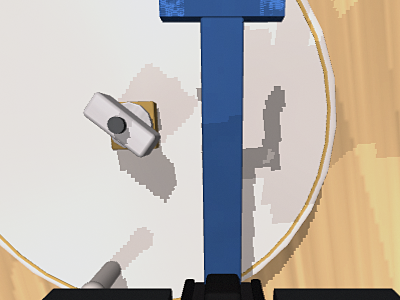

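Emit:
step_arm:
  rows:
    - [-0.015,-0.026,0,0,0,0]
    - [-0.015,-0.026,0,0,0,0]
    - [-0.015,-0.026,0,0,0,0]
    - [-0.0145,-0.0234,0,0,0,0]
    - [0,0,-0.02,0,0,0]
    - [0,0,-0.03,0,0,0]
    - [0,0,-0.018,0,0,0]
    - [0,0,-0.008,0,0,0]
    - [0,0,0,0,0,0]
    - [0,0,0,0,0,0]

```text
time: 10.0
position: [0.5779, -0.1053, 0.2395]
tool_rot: [0.735, 0.678, 0.0, 0.001]
ft_force: [0.5, 0.1, -1.0]
grip_width: 0.0146
grip_force: 40.0
```

Run:
```python
from h import *
o=get_obs(); Rt=R.from_quat(o['tool_rot']).as_matrix(); print(o['time'],o['position'].round(4),np.degrees(np.arctan2(Rt[1,1],Rt[0,1])),o['ft_force'].round(2))
c=shot('side'); cv2.imwrite('pics/s5.png',cv2.resize(c['pixels'][190:310,220:380],(800,600),interpolation=cv2.INTER_CUBIC))
```

```text
10.0 [ 0.5779 -0.1053  0.2395] -4.556611628567749 [ 0.47  0.11 -1.  ]
```

View pics/s5.png

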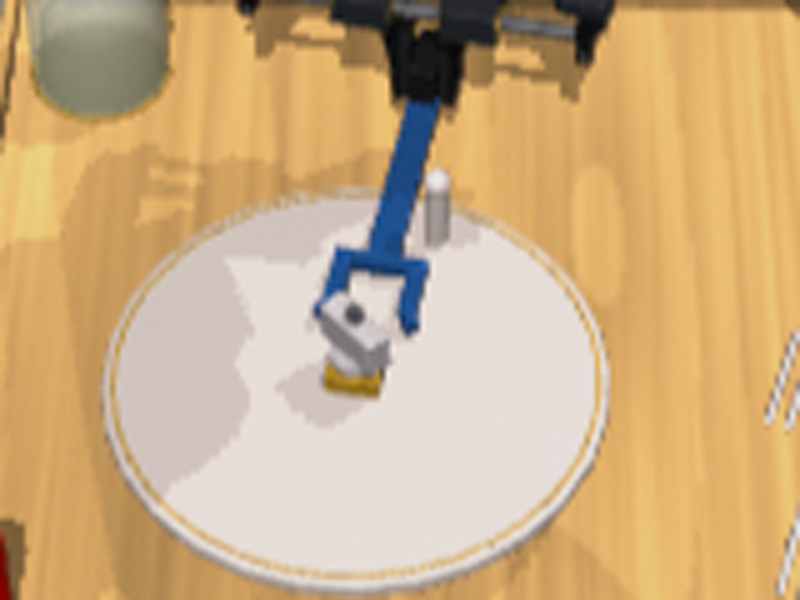

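The side view shows the spanner level, with its jaw facing the nut (350,380 in the crop) and its handle left of the peg. Sliding on.

Emit:
step_arm:
  rows:
    - [0.0003,0.006,0,0,0,0]
    - [0.0006,0.008,0,0,0,0]
    - [0.0006,0.008,0,0,0,0]
    - [0.0005,0.006,0,0,0,0]
    - [0.0004,0.005,0,0,0,0]
    - [0,0,0,0,0,0]

```text
time: 10.8
position: [0.5798, -0.0718, 0.2387]
tool_rot: [0.734, 0.679, -0.0, -0.0]
ft_force: [0.2, -0.1, -1.7]
grip_width: 0.0146
grip_force: 40.0
```

Emit:
step_arm:
  rows:
    - [0.0003,0.004,0,0,0,0]
    - [0.0003,0.004,0,0,0,0]
    - [0.0002,0.003,0,0,0,0]
    - [0,0,0,0,0,0]
    - [0,0,0,0,0,0]

```text
time: 11.42
position: [0.5807, -0.0613, 0.2388]
tool_rot: [0.735, 0.678, 0.0, 0.0]
ft_force: [-0.3, 0.9, -0.4]
grip_width: 0.0149
grip_force: 40.0
```

Emit:
step_arm:
  rows:
    - [0.0001,0.0015,0,0,0,0]
    - [0.0001,0.0015,0,0,0,0]
    - [0,0,0,0,0,0]
    - [0,0,0,0,0,0]

```text
time: 11.92
position: [0.5808, -0.0583, 0.2387]
tool_rot: [0.735, 0.678, -0.0, -0.0]
ft_force: [-0.6, 0.5, -0.8]
grip_width: 0.0145
grip_force: 40.0
```

Emit:
step_arm:
  rows:
    - [0,0.001,0,0,0,0]
    - [0,0.001,0,0,0,0]
    - [0,0,0,0,0,0]

```text
time: 12.3
position: [0.5811, -0.0574, 0.239]
tool_rot: [0.734, 0.679, -0.001, 0.001]
ft_force: [-1.1, -5.1, -0.9]
grip_width: 0.0147
grip_force: 40.0
```

The crotch has touched the nut (5 N). I back off a hair and lower onto the dish.

Emit:
step_arm:
  rows:
    - [0,-0.001,0,0,0,0]
    - [0,0,-0.0015,0,0,0]
    - [0,0,-0.0015,0,0,0]
    - [0,0,0,0,0,0]
    - [0,0,0,0,0,0]

```text
time: 12.92
position: [0.581, -0.0577, 0.2358]
tool_rot: [0.735, 0.678, -0.0, 0.001]
ft_force: [-0.8, -4.8, 0.6]
grip_width: 0.0147
grip_force: 40.0
```

Emit:
step_arm:
  rows:
    - [0,0,-0.001,0,0,0]
    - [0,0,0,0,0,0]
    - [0,0,0,0,0,0]

```text
time: 13.3
position: [0.581, -0.0578, 0.2349]
tool_rot: [0.735, 0.678, -0.0, 0.001]
ft_force: [-0.2, -5.2, -0.0]
grip_width: 0.0149
grip_force: 40.0
```

Emit:
step_arm:
  rows:
    - [0,0,0,0,0,0]
    - [0,0,0,0,0,0]
    - [0,0,0,0,0,0]
  jaw: 0.03

```text
time: 13.68
position: [0.5807, -0.0567, 0.2347]
tool_rot: [0.735, 0.678, 0.0, -0.0]
ft_force: [0.4, -0.4, -0.7]
grip_width: 0.0287
grip_force: 0.0
```

Emit:
step_arm:
  rows:
    - [0,0,0.015,0,0,0]
    - [0,0,0.03,0,0,0]
    - [0,0,0.04,0,0,0]
    - [0,0,0.04,0,0,0]
    - [0,-0.03,0.03,0,0,0]
    - [0,-0.03,0,0,0,0]
    - [0,0,0,0,0,0]
    - [0,0,0,0,0,0]

```text
time: 14.68
position: [0.5804, -0.1167, 0.3899]
tool_rot: [0.735, 0.678, 0.0, -0.001]
ft_force: [0.3, 0.5, 1.1]
grip_width: 0.0299
grip_force: 0.0
```

```bash
cat > chk.py <<'E'
from h import *
import sys
A=np.array([591.4,75.8])
o=get_obs();c=shot('wrist'); P=cloud(c); z=P[...,2]; ok=c['depth']>0
print(o['time'],o['position'].round(4),o['ft_force'].round(2),o['moment'].round(3))
cv2.imwrite(f'pics/{sys.argv[1]}.png',c['pixels'])
hsv=cv2.cvtColor(c['pixels'],cv2.COLOR_BGR2HSV)
bl=ok&(hsv[...,0]>100)&(hsv[...,0]<125)&(hsv[...,1]>120)&(z>.046)&(z<.065)&(abs(P[...,0]-.58)<.1)&(P[...,1]<.12)
q=P[bl]; x=q[:,:2]*1000; th=np.radians(85.45)
for _ in range(5):
    e=np.array([np.cos(th),np.sin(th)]);n=np.array([-e[1],e[0]]); s=(x-A)@e; d=(x-A)@n
    mid=[];bs=[]
    for b in range(-115,-25,5):
        k=(s>b)&(s<b+5)
        if k.sum()>8: bs.append(b+2.5); mid.append((np.percentile(d[k],3)+np.percentile(d[k],97))/2)
    p=np.polyfit(bs,mid,1); th+=np.arctan(p[0])
print('spanner ang',np.degrees(th),'lat at axis',p[1],'n',len(q),'s',s.min(),s.max())
k=(s<-25)&(s>-115); a=np.polyfit(s[k],q[k,2]*1000,1); print('z slope',a[0],'z at axis',a[1])
print([(b,round(d[(s>b)&(s<b+2)].min(),1),round(d[(s>b)&(s<b+2)].max(),1)) for b in range(-28,26,2) if ((s>b)&(s<b+2)).sum()>3])
w=ok&(z>.084)&(z<.0935)&(np.hypot(P[...,0]*1000-A[0],P[...,1]*1000-A[1])<30)
if w.sum()>50: print('wing',cv2.minAreaRect((P[w][:,:2]*1000).astype(np.float32)))
E
python3 chk.py w6
```

```text
14.675 [ 0.5804 -0.1167  0.3899] [0.27 0.5  1.08] [-0.043  0.025  0.07 ]
spanner ang 85.86555076207617 lat at axis 0.4432985009626857 n 2743 s -153.93047675221945 -30.6736579966104
z slope 6.721915708565891e-05 z at axis 54.39127026032629
[]
```

View pics/w6.png

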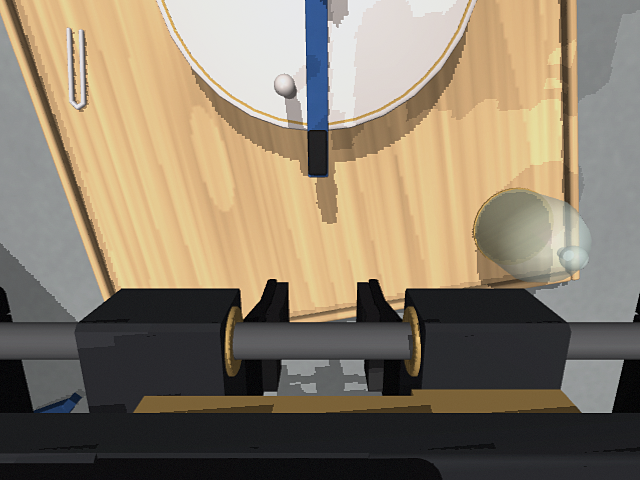

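The spanner lies flat and is released (tab at (317,152), peg ball at (285,85)). One look at the jaw and wing as I go over.

Emit:
step_arm:
  rows:
    - [0,0.03,0,0,0,0]
    - [0,0.04,0,0,0,0]
    - [0,0.04,0,0,0,0]
    - [0,0,0,0,0,0]
    - [0,0,0,0,0,0]
  jaw: 0.05

```text
time: 15.35
position: [0.5808, -0.0067, 0.3896]
tool_rot: [0.734, 0.679, -0.0, -0.0]
ft_force: [1.1, -0.6, 0.1]
grip_width: 0.05
grip_force: 0.0
```

```bash
python3 chk.py w7
python3 - <<'E'
import cv2
a=cv2.imread('pics/w7.png'); cv2.imwrite('pics/w7c.png',cv2.resize(a[20:260,200:440],(600,600),interpolation=cv2.INTER_CUBIC))
E
```

```text
15.35 [ 0.5808 -0.0067  0.3896] [ 1.07 -0.58  0.13] [-0.136  0.055 -0.022]
spanner ang 85.96536479545412 lat at axis 0.6155926394994733 n 3718 s -152.59280403984116 20.810858685916195
z slope 8.385313671147646e-05 z at axis 54.43431961720992
[(-28, np.float64(-6.4), np.float64(7.6)), (-26, np.float64(-6.3), np.float64(7.5)), (-24, np.float64(-6.3), np.float64(7.5)), (-22, np.float64(-21.7), np.float64(14.4)), (-20, np.float64(-21.7), np.float64(22.9)), (-18, np.float64(-21.7), np.float64(22.8)), (-16, np.float64(-21.7), np.float64(22.7)), (-14, np.float64(-21.7), np.float64(22.7)), (-12, np.float64(-21.6), np.float64(22.6)), (-10, np.float64(-21.5), np.float64(22.6)), (-8, np.float64(-21.5), np.float64(22.5)), (-6, np.float64(-21.5), np.float64(22.5)), (-4, np.float64(-21.5), np.float64(22.5)), (-2, np.float64(-21.5), np.float64(22.4)), (0, np.float64(-21.5), np.float64(22.3)), (2, np.float64(-22.2), np.float64(22.3)), (4, np.float64(-22.1), np.float64(22.2)), (6, np.float64(-22.2), np.float64(22.3)), (8, np.float64(-22.0), np.float64(22.2)), (10, np.float64(-22.0), np.float64(22.8)), (12, np.float64(-22.7), np.float64(22.8)), (14, np.float64(-23.4), np.float64(24.2)), (16, np.float64(-24.0), np.float64(24.9)), (18, np.float64(-24.1), np.float64(24.9)), (20, np.float64(-21.1), np.float64(21.2))]
wing ((591.4586181640625, 75.68284606933594), (14.006793022155762, 35.934913635253906), 46.66616439819336)
```

View pics/w7c.png

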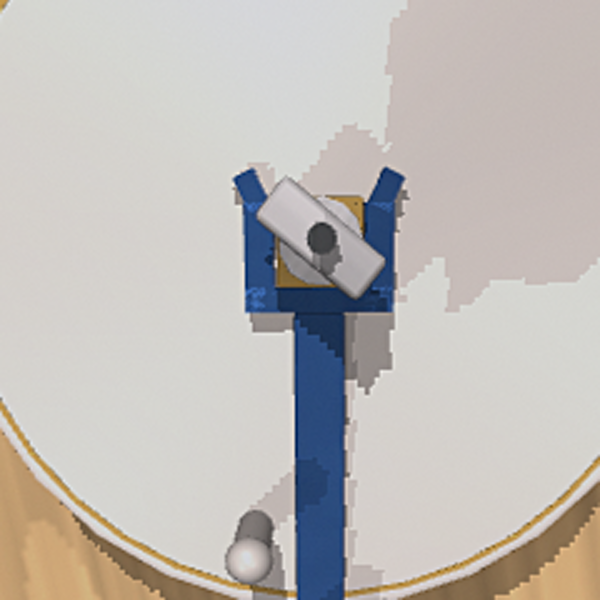

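The spanner is fully home: its tips reach +21 mm past the axis, the nut sits in the crotch, and the wing is at (321,238) in the crop. Going to the wing.

Emit:
step_arm:
  rows:
    - [0.002,0.016,0,0,0,10.4]
    - [0.002,0.016,0,0,0,10.4]
    - [0.002,0.016,0,0,0,10.4]
    - [0.002,0.017,0,0,0,10.4]
    - [0.0026,0.0175,0,0,0,10.3]
    - [0,0,-0.02,0,0,0]
    - [0,0,-0.04,0,0,0]
    - [0,0,-0.04,0,0,0]
    - [0,0,-0.03,0,0,0]
    - [0,0,-0.0135,0,0,0]
    - [0,0,0,0,0,0]
    - [0,0,0,0,0,0]

```text
time: 16.9
position: [0.5921, 0.0749, 0.2474]
tool_rot: [0.364, 0.931, 0.0, 0.001]
ft_force: [-0.3, -0.2, 0.4]
grip_width: 0.0501
grip_force: 0.0
```

```bash
cat > st.py <<'E'
from h import *
o=get_obs(); Rt=R.from_quat(o['tool_rot']).as_matrix()
A=np.array([.5914,.0758,.079]); r=o['position']-A
print('t',o['time'],o['position'].round(4),'yang',np.degrees(np.arctan2(Rt[1,1],Rt[0,1])).round(2),'F',o['ft_force'].round(2),'M',o['moment'].round(3),'Mz about axis(if at TCP)',(o['moment']+np.cross(r,o['ft_force']))[2].round(3),'q',o['q'].round(3),'tq6',o['joint_torque'][5].round(3))
E
python3 st.py
```

```text
t 16.9 [0.5921 0.0749 0.2474] yang 47.31 F [-0.32 -0.17  0.42] M [0.041 0.04  0.028] Mz about axis(if at TCP) 0.028 q [-0.061  0.703  1.626 -0.     0.81  -0.887] tq6 -0.001
```

Emit:
step_arm:
  rows:
    - [-0.0004,0.0006,-0.001,0,0,0]
    - [0,0,0,0,0,0]
    - [0,0,0,0,0,0]
    - [0,0,0,0,0,0]
  jaw: 0
  squeeze: 60

```text
time: 17.4
position: [0.591, 0.0758, 0.2456]
tool_rot: [0.364, 0.932, -0.0, 0.0]
ft_force: [-1.9, -1.5, 2.2]
grip_width: 0.022
grip_force: 60.0
```

```bash
python3 st.py
```

```text
t 17.4 [0.591  0.0758 0.2456] yang 47.36 F [-1.9  -1.45  2.23] M [-0.113  0.172  0.008] Mz about axis(if at TCP) 0.009 q [-6.000e-02  7.050e-01  1.629e+00 -1.000e-03  8.080e-01 -8.860e-01] tq6 0.043
```

Emit:
step_arm:
  rows:
    - [0,0,0,0,0,-3]
    - [0,0,0,0,0,-3]
    - [0,0,0,0,0,-3]
    - [0,0,0,0,0,-3]
    - [0,0,0,0,0,-3]
    - [0,0,0,0,0,0]

```text
time: 18.15
position: [0.591, 0.0758, 0.2456]
tool_rot: [0.482, 0.876, -0.0, 0.0]
ft_force: [-1.1, -1.0, 3.1]
grip_width: 0.0221
grip_force: 60.0
```

```bash
python3 st.py
```

```text
t 18.15 [0.591  0.0758 0.2456] yang 32.38 F [-1.07 -1.01  3.14] M [-0.215  0.192  0.019] Mz about axis(if at TCP) 0.02 q [-0.06   0.705  1.628 -0.     0.808 -0.625] tq6 0.105
```

The grip width of 22 mm shows that the fingertips closed on the round hub below the wing. I open, rise and look.

Emit:
step_arm:
  rows:
    - [0,0,0,0,0,0]
    - [0,0,0,0,0,0]
    - [0,0,0.02,0,0,0]
    - [0,0,0.04,0,0,0]
    - [0,0,0.04,0,0,0]
    - [0,0,0,0,0,0]
    - [0,0,0,0,0,0]
  jaw: 0.05

```text
time: 19.02
position: [0.5906, 0.0759, 0.3446]
tool_rot: [0.482, 0.876, -0.0, -0.001]
ft_force: [0.2, -0.2, -0.6]
grip_width: 0.0496
grip_force: 0.0
```

```bash
python3 st.py; python3 chk.py w8
python3 - <<'E'
import cv2
a=cv2.imread('pics/w8.png'); cv2.imwrite('pics/w8c.png',a[0:480,0:640])
E
```

```text
t 19.025 [0.5906 0.0759 0.3446] yang 32.34 F [ 0.2  -0.18 -0.59] M [-0.084  0.061 -0.028] Mz about axis(if at TCP) -0.028 q [-0.06   0.562  1.567  0.     1.015 -0.624] tq6 0.0
19.025 [0.5906 0.0759 0.3446] [ 0.2  -0.18 -0.59] [-0.084  0.061 -0.028]
spanner ang 88.75282320742058 lat at axis 5.586035333958523 n 2609 s -71.41627200941022 22.752705242272352
z slope -0.005855706713388269 z at axis 54.03299484571552
[(-28, np.float64(-3.9), np.float64(11.9)), (-26, np.float64(-3.7), np.float64(11.5)), (-24, np.float64(-3.9), np.float64(11.2)), (-22, np.float64(-4.2), np.float64(11.2)), (-20, np.float64(-3.0), np.float64(25.3)), (-18, np.float64(-1.7), np.float64(25.3)), (-16, np.float64(-20.2), np.float64(25.1)), (-14, np.float64(-20.6), np.float64(24.8)), (-12, np.float64(-20.8), np.float64(24.5)), (-10, np.float64(-21.2), np.float64(24.3)), (-8, np.float64(-21.5), np.float64(23.9)), (-6, np.float64(-21.7), np.float64(23.7)), (-4, np.float64(-21.4), np.float64(23.3)), (-2, np.float64(-22.1), np.float64(23.2)), (0, np.float64(-22.5), np.float64(22.9)), (2, np.float64(-22.8), np.float64(22.6)), (4, np.float64(-23.0), np.float64(22.3)), (6, np.float64(-23.6), np.float64(22.2)), (8, np.float64(-25.1), np.float64(21.8)), (10, np.float64(-24.8), np.float64(21.7)), (12, np.float64(-26.5), np.float64(21.3)), (14, np.float64(-26.1), np.float64(21.0)), (16, np.float64(-23.0), np.float64(21.7)), (18, np.float64(16.1), np.float64(22.7)), (20, np.float64(16.6), np.float64(23.1)), (22, np.float64(17.2), np.float64(18.9))]
wing ((591.3478393554688, 76.17646789550781), (13.988308906555176, 36.271480560302734), 31.964740753173828)
```

View pics/w8c.png

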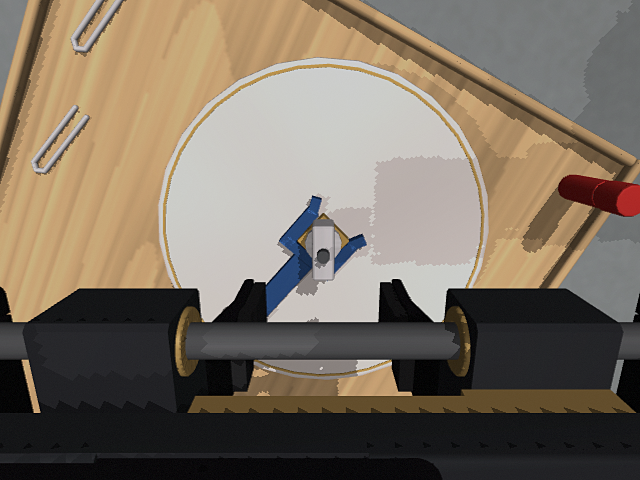

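The wing turned with the fingers to 32°, and the spanner has swung clockwise to about 77° (towards the peg). Regripping higher, on the wing only.

Emit:
step_arm:
  rows:
    - [0.0006,0,-0.02,0,0,0]
    - [0,0,-0.035,0,0,0]
    - [0,0,-0.028,0,0,0]
    - [0,0,-0.01,0,0,0]
    - [0,0,0,0,0,0]
    - [0,0,0,0,0,0]

```text
time: 19.82
position: [0.5921, 0.0758, 0.253]
tool_rot: [0.482, 0.876, 0.0, 0.001]
ft_force: [-0.0, -0.1, -0.5]
grip_width: 0.0498
grip_force: 0.0
```

Emit:
step_arm:
  rows:
    - [0,0,0,0,0,0]
    - [0,0,0,0,0,0]
    - [0,0,0,0,0,0]
    - [0,0,0,0,0,0]
  jaw: 0

```text
time: 20.32
position: [0.5916, 0.0758, 0.2524]
tool_rot: [0.482, 0.876, 0.0, 0.0]
ft_force: [0.2, -0.3, 0.3]
grip_width: 0.0179
grip_force: 0.0
```

```bash
python3 st.py
```

```text
t 20.325 [0.5916 0.0758 0.2524] yang 32.33 F [ 0.22 -0.31  0.32] M [-0.076 -0.008  0.   ] Mz about axis(if at TCP) 0.0 q [-0.06   0.695  1.624  0.     0.822 -0.624] tq6 0.0
```

Emit:
step_arm:
  rows:
    - [0,0,0,0,0,-2]
    - [0,0,0,0,0,-2]
    - [0,0,0,0,0,-2]
    - [0,0,0,0,0,-2]
    - [0,0,0,0,0,0]

```text
time: 20.95
position: [0.5914, 0.0756, 0.2524]
tool_rot: [0.542, 0.84, -0.0, -0.0]
ft_force: [-3.7, -2.5, 4.3]
grip_width: 0.0134
grip_force: 60.0
```

```bash
python3 st.py
```

```text
t 20.95 [0.5914 0.0756 0.2524] yang 24.3 F [-3.68 -2.51  4.35] M [-0.555  0.535  0.088] Mz about axis(if at TCP) 0.088 q [-6.000e-02  6.950e-01  1.624e+00 -1.000e-03  8.230e-01 -4.840e-01] tq6 0.082
```

Emit:
step_arm:
  rows:
    - [0,0,0,0,0,-2.5]
    - [0,0,0,0,0,-2.5]
    - [0,0,0,0,0,-2.5]
    - [0,0,0,0,0,-2.5]
    - [0,0,0,0,0,-2.5]
    - [0,0,0,0,0,-2.5]
    - [0,0,0,0,0,0]

```text
time: 21.82
position: [0.5914, 0.0756, 0.2524]
tool_rot: [0.647, 0.762, -0.0, -0.0]
ft_force: [-2.5, -2.9, 5.3]
grip_width: 0.0134
grip_force: 60.0
```

```bash
python3 st.py
```

```text
t 21.825 [0.5914 0.0756 0.2524] yang 9.36 F [-2.53 -2.89  5.29] M [-0.623  0.65   0.033] Mz about axis(if at TCP) 0.032 q [-6.000e-02  6.950e-01  1.624e+00 -1.000e-03  8.230e-01 -2.230e-01] tq6 0.089
```

Emit:
step_arm:
  rows:
    - [0,0,0,0,0,-2]
    - [0,0,0,0,0,-2]
    - [0,0,0,0,0,0]

```text
time: 22.2
position: [0.5914, 0.0757, 0.2524]
tool_rot: [0.673, 0.739, -0.0, -0.0]
ft_force: [-3.5, -2.5, 5.4]
grip_width: 0.0135
grip_force: 60.0
```

```bash
python3 st.py
```

```text
t 22.2 [0.5914 0.0757 0.2524] yang 5.36 F [-3.52 -2.51  5.36] M [-0.713  0.635  0.01 ] Mz about axis(if at TCP) 0.01 q [-6.000e-02  6.950e-01  1.624e+00 -1.000e-03  8.230e-01 -1.530e-01] tq6 0.076
```

```bash
cat > ang.py <<'E'
from h import *
for n in('side','top'):
    c=shot(n); v,u=np.mgrid[:480,:640]; P=onplane(c,u,v,.056); hsv=cv2.cvtColor(c['pixels'],cv2.COLOR_BGR2HSV)
    m=(hsv[...,0]>100)&(hsv[...,0]<125)&(hsv[...,1]>120)&(P[...,1]>-.07)&(P[...,1]<.045)&(P[...,0]>.5)&(P[...,0]<.66)&(abs(cloud(c)[...,2]-.054)<.02)
    q=P[m][:,:2]
    if len(q)>8:
        p=np.polyfit(q[:,1],q[:,0],1); print(n,len(q),'span y',q[:,1].min().round(3),q[:,1].max().round(3),'ang',90-np.degrees(np.arctan(p[0])),'x at axis',np.polyval(p,.0758))
E
python3 ang.py; python3 st.py
```

```text
top 106 span y -0.043 0.027 ang 81.07724655427576 x at axis 0.5911460649882238
t 22.3 [0.5914 0.0757 0.2523] yang 5.37 F [-3.13 -3.17  5.24] M [-0.698  0.67   0.041] Mz about axis(if at TCP) 0.041 q [-6.000e-02  6.950e-01  1.624e+00 -1.000e-03  8.230e-01 -1.530e-01] tq6 0.039
```

The spanner stands at 81°, resting on the peg. Now continuing in small steps, watching the torque.

Emit:
step_arm:
  rows:
    - [0,0,0,0,0,-2]
    - [0,0,0,0,0,-2]
    - [0,0,0,0,0,0]

```text
time: 22.68
position: [0.5914, 0.0756, 0.2524]
tool_rot: [0.699, 0.715, -0.0, -0.0]
ft_force: [-3.9, -3.7, 4.6]
grip_width: 0.0134
grip_force: 60.0
```

```bash
python3 st.py
```

```text
t 22.675 [0.5914 0.0756 0.2524] yang 1.36 F [-3.86 -3.66  4.6 ] M [-0.619  0.586  0.059] Mz about axis(if at TCP) 0.059 q [-6.000e-02  6.950e-01  1.624e+00 -1.000e-03  8.230e-01 -8.300e-02] tq6 0.074
```

Emit:
step_arm:
  rows:
    - [0,0,0,0,0,-2]
    - [0,0,0,0,0,-2]
    - [0,0,0,0,0,0]

```text
time: 23.05
position: [0.5914, 0.0757, 0.2524]
tool_rot: [0.723, 0.691, -0.0, -0.0]
ft_force: [-3.4, -4.1, 4.4]
grip_width: 0.0136
grip_force: 60.0
```

```bash
python3 st.py
```

```text
t 23.05 [0.5914 0.0757 0.2524] yang -2.64 F [-3.4  -4.11  4.38] M [-0.709  0.663  0.078] Mz about axis(if at TCP) 0.077 q [-6.000e-02  6.950e-01  1.624e+00 -1.000e-03  8.230e-01 -1.300e-02] tq6 0.074
```

Emit:
step_arm:
  rows:
    - [0,0,0,0,0,-1.5]
    - [0,0,0,0,0,-1.5]
    - [0,0,0,0,0,0]

```text
time: 23.42
position: [0.5914, 0.0756, 0.2523]
tool_rot: [0.741, 0.671, -0.0, -0.0]
ft_force: [-2.6, -3.6, 5.6]
grip_width: 0.0136
grip_force: 60.0
```

```bash
python3 st.py
```

```text
t 23.425 [0.5914 0.0756 0.2523] yang -5.63 F [-2.65 -3.57  5.56] M [-0.682  0.624  0.089] Mz about axis(if at TCP) 0.088 q [-6.000e-02  6.950e-01  1.624e+00 -1.000e-03  8.230e-01  3.900e-02] tq6 0.075
```

Emit:
step_arm:
  rows:
    - [0,0,0,0,0,-1.5]
    - [0,0,0,0,0,-1.5]
    - [0,0,0,0,0,0]

```text
time: 23.8
position: [0.5914, 0.0756, 0.2523]
tool_rot: [0.758, 0.652, -0.0, -0.0]
ft_force: [-4.1, -3.6, 5.9]
grip_width: 0.0135
grip_force: 60.0
```

```bash
python3 st.py
```

```text
t 23.8 [0.5914 0.0756 0.2523] yang -8.63 F [-4.12 -3.6   5.93] M [-0.685  0.669  0.065] Mz about axis(if at TCP) 0.064 q [-6.000e-02  6.950e-01  1.624e+00 -1.000e-03  8.230e-01  9.100e-02] tq6 0.075
```

Emit:
step_arm:
  rows:
    - [0,0,0,0,0,-1.5]
    - [0,0,0,0,0,-1.5]
    - [0,0,0,0,0,0]

```text
time: 24.18
position: [0.5914, 0.0756, 0.2524]
tool_rot: [0.775, 0.632, -0.0, -0.0]
ft_force: [-3.1, -3.0, 5.6]
grip_width: 0.0137
grip_force: 60.0
```

```bash
python3 st.py
```

```text
t 24.175 [0.5914 0.0756 0.2524] yang -11.64 F [-3.13 -3.04  5.62] M [-0.735  0.645  0.06 ] Mz about axis(if at TCP) 0.059 q [-6.000e-02  6.950e-01  1.624e+00 -1.000e-03  8.230e-01  1.440e-01] tq6 0.075
```

Emit:
step_arm:
  rows:
    - [0,0,0,0,0,-1.5]
    - [0,0,0,0,0,-1.5]
    - [0,0,0,0,0,0]

```text
time: 24.55
position: [0.5914, 0.0757, 0.2523]
tool_rot: [0.791, 0.612, -0.001, 0.0]
ft_force: [-3.1, -3.2, 4.8]
grip_width: 0.0134
grip_force: 60.0
```

```bash
python3 st.py; python3 ang.py
```

```text
t 24.55 [0.5914 0.0757 0.2523] yang -14.57 F [-3.1  -3.17  4.76] M [-0.63   0.628  0.333] Mz about axis(if at TCP) 0.332 q [-6.000e-02  6.950e-01  1.624e+00 -1.000e-03  8.230e-01  1.950e-01] tq6 0.313
top 103 span y -0.043 0.027 ang 81.58572985338466 x at axis 0.5903850039008106
```

Tight now at 0.33 N m; fine steps from here.

Emit:
step_arm:
  rows:
    - [0,0,0,0,0,-1]
    - [0,0,0,0,0,0]

```text
time: 24.9
position: [0.5914, 0.0757, 0.2523]
tool_rot: [0.796, 0.605, -0.001, 0.0]
ft_force: [-3.2, -3.1, 5.4]
grip_width: 0.0136
grip_force: 60.1
```

```bash
python3 st.py
```

```text
t 24.9 [0.5914 0.0757 0.2523] yang -15.51 F [-3.23 -3.14  5.44] M [-0.634  0.632  0.477] Mz about axis(if at TCP) 0.477 q [-6.000e-02  6.950e-01  1.624e+00 -1.000e-03  8.230e-01  2.120e-01] tq6 0.479
```

Emit:
step_arm:
  rows:
    - [0,0,0,0,0,-1.5]
    - [0,0,0,0,0,0]

```text
time: 25.15
position: [0.5914, 0.0758, 0.2523]
tool_rot: [0.804, 0.595, -0.001, 0.0]
ft_force: [-3.7, -2.6, 5.3]
grip_width: 0.0138
grip_force: 60.3
```

```bash
python3 st.py
```

```text
t 25.15 [0.5914 0.0758 0.2523] yang -16.94 F [-3.68 -2.57  5.31] M [-0.667  0.628  0.722] Mz about axis(if at TCP) 0.722 q [-0.06   0.695  1.624 -0.002  0.823  0.237] tq6 0.732
```

0.73 N m reached. Let go and rise.

Emit:
step_arm:
  rows:
    - [0,0,0,0,0,0]
    - [0,0,0,0,0,0]
    - [0,0,0,0,0,0]
    - [0,0,0.02,0,0,0]
    - [0,0,0.04,0,0,0]
    - [0,0,0.05,0,0,0]
    - [-0.05,-0.04,0.03,0,0,0]
    - [-0.04,-0.03,0,0,0,0]
    - [0,0,0,0,0,0]
    - [0,0,0,0,0,0]
  jaw: 0.05

```text
time: 26.4
position: [0.5081, 0.0104, 0.389]
tool_rot: [0.805, 0.593, 0.001, 0.001]
ft_force: [-0.0, 0.1, -0.2]
grip_width: 0.0498
grip_force: 0.0
```

```bash
python3 st.py; python3 chk.py w9; python3 ang.py
```

```text
t 26.4 [0.5081 0.0104 0.389 ] yang -17.22 F [-0.02  0.1  -0.17] M [-0.041  0.139 -0.025] Mz about axis(if at TCP) -0.035 q [-2.000e-01  3.920e-01  1.740e+00  1.000e-03  1.007e+00  1.000e-01] tq6 -0.002
26.4 [0.5081 0.0104 0.389 ] [-0.02  0.1  -0.17] [-0.041  0.139 -0.025]
spanner ang 82.80284288674373 lat at axis 2.108295493837887 n 3778 s -149.02287367979775 20.288515764795733
z slope -0.002307883651433881 z at axis 54.13018694667714
[(-28, np.float64(-5.7), np.float64(8.9)), (-26, np.float64(-6.1), np.float64(8.9)), (-24, np.float64(-18.1), np.float64(8.8)), (-22, np.float64(-21.0), np.float64(22.9)), (-20, np.float64(-21.0), np.float64(23.5)), (-18, np.float64(-21.2), np.float64(23.5)), (-16, np.float64(-21.8), np.float64(23.3)), (-14, np.float64(-21.9), np.float64(23.2)), (-12, np.float64(-21.1), np.float64(23.2)), (-10, np.float64(-21.7), np.float64(23.0)), (-8, np.float64(-21.6), np.float64(23.1)), (-6, np.float64(-22.2), np.float64(22.9)), (-4, np.float64(-22.3), np.float64(23.0)), (-2, np.float64(-21.4), np.float64(23.0)), (0, np.float64(-21.7), np.float64(22.8)), (2, np.float64(-21.8), np.float64(22.6)), (4, np.float64(-22.3), np.float64(22.7)), (6, np.float64(-22.4), np.float64(22.6)), (8, np.float64(-22.5), np.float64(22.6)), (10, np.float64(-22.8), np.float64(22.5)), (12, np.float64(-23.9), np.float64(23.4)), (14, np.float64(-24.8), np.float64(24.2)), (16, np.float64(-25.6), np.float64(25.1)), (18, np.float64(-21.4), np.float64(23.4))]
wing ((591.3025512695312, 75.68994140625), (35.9581184387207, 14.422285079956055), 76.61298370361328)
side 147 span y -0.068 0.045 ang 82.02004460649918 x at axis 0.5903819482937661
```

Run:
```python
from h import *
c=shot('wrist'); P=cloud(c)
D=np.hypot(P[...,0]-.5914,P[...,1]-.0758)
for lo in(.084,.0865,.0875):
    w=(c['depth']>0)&(D<.03)&(P[...,2]>lo)&(P[...,2]<.0915)
    print(lo,w.sum(),cv2.minAreaRect((P[w][:,:2]*1000).astype(np.float32)))
for n,l in(('wrist','lip_balm'),('side','cloche'),('side','lip_balm'),('top','perfume'),('top','cream_jar'),('top','hair_pin_a'),('side','hair_pin_a')):
    c=shot(n);P=cloud(c)
    print(n,l,[np.median(P[r['region']&(c['depth']>0)],0).round(3).tolist() for r in cut_out(l,n)[:2]])
```

```text
0.084 1059 ((591.1367797851562, 75.707763671875), (35.90885543823242, 13.990111351013184), 76.26669311523438)
0.0865 996 ((591.124267578125, 75.73394012451172), (35.71813201904297, 13.684303283691406), 76.59490203857422)
0.0875 821 ((591.0560913085938, 75.77168273925781), (35.592613220214844, 13.435042381286621), 76.7209243774414)
wrist lip_balm [[0.587, 0.078, 0.087]]
side cloche [[0.752, -0.119, 0.063]]
side lip_balm [[0.74, 0.217, 0.054]]
top perfume [[0.654, -0.42, 0.077]]
top cream_jar [[0.488, -0.417, 0.049]]
top hair_pin_a []
side hair_pin_a [[0.589, 0.089, 0.083], [0.373, 0.109, 0.01]]
```

Everything else is undisturbed, but the wing reads about 3° back from the tool's last yaw. I'll regrip it and confirm it is still tight.

Emit:
step_arm:
  rows:
    - [0.04,0.03,0,0,0,1.9]
    - [0.0433,0.0353,0,0,0,1.9]
    - [0,0,0,0,0,0]
    - [0,0,-0.03,0,0,0]
    - [0,0,-0.05,0,0,0]
    - [0,0,-0.04,0,0,0]
    - [0,0,-0.0165,0,0,0]
    - [0,0,0,0,0,0]
    - [0,0,0,0,0,0]

```text
time: 28.42
position: [0.5914, 0.0756, 0.2538]
tool_rot: [0.785, 0.62, 0.001, 0.001]
ft_force: [1.2, 0.2, 0.2]
grip_width: 0.0498
grip_force: 0.0
```

Emit:
step_arm:
  rows:
    - [0,0,0,0,0,0]
    - [0,0,0,0,0,0]
    - [0,0,0,0,0,0]
    - [0,0,0,0,0,0]
    - [0,0,0,0,0,0]
    - [0,0,0,0,0,0]
  jaw: 0
  squeeze: 60

```text
time: 29.18
position: [0.5909, 0.0757, 0.2524]
tool_rot: [0.785, 0.62, 0.0, 0.0]
ft_force: [-0.2, -0.0, 1.0]
grip_width: 0.0134
grip_force: 60.0
```

```bash
python3 st.py
```

```text
t 29.175 [0.5909 0.0757 0.2524] yang -13.36 F [-0.16 -0.03  0.97] M [-0.091  0.006 -0.008] Mz about axis(if at TCP) -0.008 q [-0.06   0.694  1.626 -0.     0.821  0.173] tq6 0.008
```

Emit:
step_arm:
  rows:
    - [0,0,0,0,0,-1]
    - [0,0,0,0,0,0]

```text
time: 29.42
position: [0.5909, 0.0758, 0.2524]
tool_rot: [0.79, 0.613, 0.0, 0.0]
ft_force: [0.5, -0.7, 0.4]
grip_width: 0.0139
grip_force: 60.0
```

```bash
python3 st.py
```

```text
t 29.425 [0.5909 0.0758 0.2524] yang -14.34 F [ 0.46 -0.7   0.35] M [-0.132 -0.073  0.218] Mz about axis(if at TCP) 0.218 q [-0.06   0.694  1.626 -0.     0.821  0.191] tq6 0.25
```

Emit:
step_arm:
  rows:
    - [0,0,0,0,0,-1]
    - [0,0,0,0,0,-1]
    - [0,0,0,0,0,0]

```text
time: 29.8
position: [0.5909, 0.0758, 0.2524]
tool_rot: [0.8, 0.6, 0.0, 0.0]
ft_force: [2.1, 0.6, 1.8]
grip_width: 0.0136
grip_force: 60.3
```

```bash
python3 st.py
```

```text
t 29.8 [0.5909 0.0758 0.2524] yang -16.31 F [2.12 0.59 1.76] M [-0.072 -0.141  0.683] Mz about axis(if at TCP) 0.683 q [-6.000e-02  6.940e-01  1.626e+00 -1.000e-03  8.200e-01  2.250e-01] tq6 0.67
```

Confirmed tight: the torque rises at once to 0.68 N m. Letting go for good.

Emit:
step_arm:
  rows:
    - [0,0,0,0,0,0]
    - [0,0,0,0,0,0]
    - [0,0,0,0,0,0]
    - [0,0,0.02,0,0,0]
    - [0,0,0.04,0,0,0]
    - [0,0,0.05,0,0,0]
    - [-0.05,-0.04,0.03,0,0,0]
    - [-0.04,-0.03,0,0,0,0]
    - [0,0,0,0,0,0]
    - [0,0,0,0,0,0]
  jaw: 0.05

```text
time: 31.05
position: [0.5069, 0.0103, 0.389]
tool_rot: [0.801, 0.599, 0.001, 0.0]
ft_force: [0.4, -1.5, 0.3]
grip_width: 0.0503
grip_force: 0.0
```

```bash
python3 chk.py w10 | cut -c1-160; python3 -c "
from h import *
print(hand_in())"
```

```text
31.05 [0.5069 0.0103 0.389 ] [ 0.44 -1.47  0.28] [-0.067  0.048 -0.02 ]
spanner ang 82.63371363860857 lat at axis 1.9835846212067871 n 3791 s -152.4550017532645 20.11068517667173
z slope -0.0023707573512090317 z at axis 54.10392171992309
[(-28, np.float64(-6.0), np.float64(9.0)), (-26, np.float64(-6.1), np.float64(8.9)), (-24, np.float64(-6.6), np.float64(8.6)), (-22, np.float64(-21.0), np.float
wing ((591.1988525390625, 75.63136291503906), (35.88527297973633, 14.48061752319336), 75.64263153076172)
the job is handed in; nothing more can be done
None
```

The job is handed in at about 31 s: the spanner lies flat and fully home on the lower nut with its handle at the ring peg, and the jam nut was nipped to about 0.73 N m (0.68 N m on a recheck) and let go; I did not measure the lower nut's own turn, but the spanner holding it moved only about 4°.

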